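# Half-twist the bayonet lid onto the bean dispenser and hold it

## Task

Fit the white lid onto the clear bean dispenser: drop its two lugs through the gaps in the dispenser's metal collar, press it fully down against the sprung seal and twist it clockwise (seen from above) half of the way from the white open mark to the red lock mark, never on to the click of the lock. I want to look at the seal under pressure before it is locked, so finish while still gripping the lid, holding it still at that half-way point and pressed fully down. Leave the stacked cups, the milk jug and the scoop where they stand.

Things in the scene. Friction and masses are not known exactly. Their poses are not given: they have to be found in the camera images.
- lid: Loose white bayonet lid, about 100 g, right way up on the shelf. Origin: centre of its plug's underside, z up. Plug 68 mm diameter, 18 mm tall, its lowest 4 mm tapered to 60; disc 109 mm diameter, 18 to 26 mm above the origin; black bar grip along the lid's x, 64 mm long, 18 thick, 26 to 56 mm above the origin; black stripes on the disc continue it. It works the same turned by 180 degrees.
- grip (a point): Point on the lid's axis inside the bar grip, 48 mm above the lid's origin, 22 mm above the disc; pinch the bar here from above, across its 18 mm thickness.
- lug (a point): Middle of the lid's +x lug, 40 mm from the axis. The lid has two lugs, at +x and -x of the plug, in line with the bar: each 16 mm wide, reaching 43 mm from the axis, 4 to 9 mm above the lid's origin.
- dispenser: Bean dispenser screwed to the shelf (it cannot move). Origin: centre of its underside, z up. Square black foot plate 150 mm wide, black foot with a chute at -x and a dosing knob at -y, clear acrylic tube 112 mm diameter with beans in it, dark metal collar 124 mm diameter on top, bright flange inside. With the lid fully pressed down the lid's origin is 202 mm above this origin.
- rim (a point): Centre of the mouth, on the dispenser's axis, level with the top of the collar's inward flange, 220 mm above the shelf. The flange is 6 mm thick, bore 73 mm diameter, with two gaps for the lugs. If the lugs lie on the flange and not in the gaps, the lid's origin stands at about 216 mm.
- gap (a point): Middle of the gap at the dispenser's +x, 41 mm from the axis, 220 mm up; the other gap is opposite, at -x. Each is 24 mm wide, with straight sides, and has a white mark beside it on the collar's ledge. The lugs pass down through the gaps when the lid's x axis lies along the dispenser's x axis, either way round.
- lock (a point): Where the +x lug locks, 41 mm from the axis, 76 degrees clockwise of the gap (red mark; another opposite). The lid turns clockwise only (seen from above), the lugs under the flange, while its origin is 202 to 205 mm up (fully pressed to touching the flange). From about 70 degrees the lugs rise 2.5 mm into the lock notches: the click. Dead stop at 79. Half-way is 38 degrees.
- seal (a joint): Grey silicone seal ring, 108 mm diameter, round the mouth under the lid's disc: how far it is pressed down, in m. 0 = free, standing 6 mm above the flange top; 0.006 = level with it. It pushes the lid up with 2 N at first touch, 5 N when level, 0.5 N per mm. Let go half-way, the lid rises until its lugs touch the flange.
- cup_low: White ceramic cup, 86 mm across the rim, 60 mm tall, on the shelf, another cup stacked in it. Origin: centre of its underside.
- cup_top: The same kind of cup, stacked in the lower one, its foot 25 mm above the shelf; the stack is 85 mm tall. Origin: centre of its underside.
- jug: Stainless milk jug, 86 mm diameter, 98 mm tall, its handle reaching 72 mm from the axis at +y. Origin: centre of its underside.
- scoop: Pale yellow plastic scoop: cup 52 mm across, 34 mm tall; flat handle at rim height reaching 118 mm from the axis at -x. Origin: centre of the cup's underside.
Not all that is in view belongs to the job. What is shaped like the lid but blue or brown is not meant.

How it is judged (in metres and radians):
On the way, in this order (a step that is already met when the one before it is completed fails the run):
1. the lid is gripped and lifted clear of the shelf (height (world z) of lid above 0.05 m and contact force between the fingers and lid above 1 N), for 0.2 s.
2. the lid is in the collar, its lugs down through the gaps and the seal pressed (horizontal distance between lid and rim below 0.006 m and z of lid in the frame of dispenser between 0.198 and 0.2068 m and angle between lid's own z axis and vertical below 0.08 rad and angle between the x axis of lid and the x axis of dispenser, either way round below 0.2 rad), for 0.05 s.
At the end, for the whole second after the job is handed in: The fingers grip the lid (over 2 N) and hold it still, level in the collar, within 6 mm of its axis, within 2.4 mm of fully pressed, turned clockwise 38 degrees from the open marks, give or take 10; cups, jug and scoop upright, within 20 mm of their starts (horizontal distance between lid and rim below 0.006 m and z of lid in the frame of dispenser between 0.198 and 0.2044 m and angle between lid's own z axis and vertical below 0.08 rad and angle between the x axis of lid and the x axis of dispenser, either way round between 0.489 and 0.838 rad and ((x of lug in the frame of dispenser above 0 m and y of lug in the frame of dispenser below 0 m) or (x of lug in the frame of dispenser below 0 m and y of lug in the frame of dispenser above 0 m)) and contact force between the fingers and lid above 2 N and linear speed of lid below 0.01 m/s and angular speed of lid below 0.06 rad/s and distance of each of cup_low, cup_top, jug, scoop from where it was at the start of the episode below 0.02 m and angle between each of cup_low, cup_top, jug, scoop's own z axis and vertical below 0.2 rad); the arm keeps its last pose, push and grip.
It fails at once if the lid is turned on into its lock (68 degrees or more) (horizontal distance between lid and rim below 0.01 m and z of lid in the frame of dispenser below 0.2095 m and angle between the x axis of lid and the x axis of dispenser, either way round above 1.19 rad).
It fails at once if a cup, the jug or the scoop is knocked over or shoved more than 30 mm (distance of any of cup_low, cup_top, jug, scoop from where it was at the start of the episode above 0.03 m or angle between any of cup_low, cup_top, jug, scoop's own z axis and vertical above 0.5 rad).
It also fails if it takes over 51 s, if anything falls off the work surface, if the arm or the gripper's body presses on something with over 40 N, if the wrist force passes 120 N, or if a joint passes its speed limit or range.

## Robot

A 6-joint arm with a two-finger parallel gripper is mounted at the origin on the work surface. World frame = base frame: x ahead of the robot, y to its left, z up, the work surface at z = 0. Lengths are in mm, angles in rad, forces in N, time in s.
With the tool pointing down it reaches from about 225 to 725 mm from the base axis. Payload 3.1 kg.
Tool frame: the origin (TCP) lies at the very end of the fingers, on their centre line; the grasp point (between the pads) lies 19 mm behind it; z points along the fingers, y is the line along which they close (so a half turn about z gives the same grasp; the last joint's range is limited). The gripper opens to 85 mm and grips with 20 to 120 N. Pads are 22 mm wide; open, the fingers measure 114 mm over their backs; the gripper's body (76 mm by 85 mm) begins 54 mm behind the grasp point. The pads swing forward as they close: fully open they stand 13 mm farther back than shut.
Start: joints at [-1.385, 0.048, 0.099, 1.622, 0, 1.443], TCP at [162.039, -499.36, 231.312] pointing down, gripper open.
Joint ranges: [-2.91, 2.91], [-0.99, 1.94], [-1.21, 1.42], [-2.12, 2.29], [-1.49, 1.47], [-3.14, 3.14]. Speed limits (rad/s): [2.79, 2.79, 3.14, 3.14, 3.14, 3.14].

## Interface

Orientations are given as [roll, pitch, yaw] about the fixed x, y, z axes, in that order (R = Rz(yaw) Ry(pitch) Rx(roll)).
In Python, from workcell import sensors, viewer, workorder gives the robot as it stands.
- The arm moves only by the shell command python3 -m handwheel 'ROWS'. ROWS is JSON, one flat list of numbers, 7 for each row, row after row: the opening, from 0 (shut) to 1 (fully open), then the shift along the world's x, y, z in m, then the turn, a rotation vector about the world's x, y, z in rad. A call has 1 to 20 rows; each row is the pose to reach, as a shift and turn from the pose commanded when the call began; what a row does not reach only later rows make up. A row lasts 1/12 s, in which the tool goes at most 41.7 mm and 7.16 degrees, less where a joint would pass 70% of its speed; a pose out of reach is approached as far as the arm can. A call with a gripper value outside its range is refused whole. The fingers move at their own pace and stop on an object; the grip force is fixed at half the most. Time passes only in rows, so rows that repeat a pose let the fingers close. It gives the time, the measured TCP pose, the force, the opening and the grip force at its end, in the units of the state.
- sensors.sense(): the state, without advancing time (a new reading comes with each control period).
- viewer.snapshot(name): name is "scene" or "top" or "wrist"; returns the picture (480x640x3 uint8, red, green, blue); there is no depth.
- viewer.get_calibration(name): a dict with "fx", "fy", "cx", "cy" (pixels), "rvec" (rotation vector, rad) and "tvec" (3), from world to camera coordinates, as OpenCV has them. Camera axes: x right, y down, z forward; pixel columns grow to the right and rows downward; lengths in mm; the calibration is good to about 2 mm. The wrist camera is an equidistant fisheye: a pixel r from the principal point sees the ray r / f radians off the axis. A picture is of the moment at which its call begins: read the wrist's pose just before it. get_calibration takes no time and is no camera call; for the wrist camera it gives the pose at the moment of the call.
- workorder.finish_job(): hands the job in; it is judged then, once.
The state is a dict: "time_s": time; "q": joint angles; "qvel": joint speeds; "joint_torque": joint torques, N m; "ee_pos": TCP position; "orientation": TCP orientation; "ft_force": force on the tool from outside, world axes, zero at the start; "wrist_torque": the same for the moment, N m; "grip_width": finger opening in mm; "grip_force": force on a finger pad.
Only numpy, scipy, OpenCV 4.12 (cv2) and the standard library are available. Lean on these libraries where they do the work, as an engineer would, in place of code of your own. Each camera call takes 0.05 s, during which the arm holds its last target. There are 200 camera calls.

## Working session

There is one attempt and no reset: what is moved stays moved. The work goes in short steps, Python scripts to look and compute and a shell command to move; the robot and the scene stay as the last step left them, time stands still between calls to the robot, and variables do not carry over. Pictures are saved under pics/ and viewed, at most 10 in all, crops included, and the job is handed in when it is done.

```bash
mkdir -p pics
python3 - <<'E'
from workcell import sensors, viewer
import cv2
print(sensors.sense())
for n in("scene","top"):
    im=viewer.snapshot(n); cv2.imwrite(f"pics/{n}0.png",im[:,:,::-1]); print({k:v for k,v in viewer.get_calibration(n).items()})
E
```

```text
{'time_s': 0.0, 'q': array([-1.38480438e+00,  4.87598440e-02,  9.75781281e-02,  1.62199821e+00,
        2.38661858e-05,  1.44299806e+00]), 'qvel': array([ 1.63163115e-03,  6.56340627e-04, -1.74751529e-03, -9.38957376e-04,
        4.55786012e-04,  1.20287689e-05]), 'joint_torque': array([ 6.56315351e-04, -3.38784349e+01,  3.20014393e+01,  2.04693445e-02,
       -8.42448799e-05,  3.93476441e-06]), 'ee_pos': array([ 161.93101659, -498.75613754,  230.10255438]), 'orientation': array([-3.13923153e+00, -3.27462991e-04,  3.13789797e-01]), 'ft_force': array([-0.39278129, -0.37931002,  0.14270868]), 'wrist_torque': array([-0.02689728, -0.04241846,  0.02615085]), 'grip_force': 0.0, 'grip_width': 85.58985188030735}
{'fx': 616.1121099074131, 'fy': 616.1121099074131, 'cx': 313.9111413550079, 'cy': 250.47591379234936, 'rvec': array([ 2.02656576,  1.2329949 , -0.56938436]), 'tvec': array([-273.79082394, -246.88456009, 2051.49409433])}
{'fx': 539.4926165952113, 'fy': 539.4926165952113, 'cx': 327.58949842964756, 'cy': 239.8740968187307, 'rvec': array([ 2.09688214, -2.15358573,  0.19962552]), 'tvec': array([   7.15270435,  603.4523817 , 1403.47633231])}
```

View pics/scene0.png

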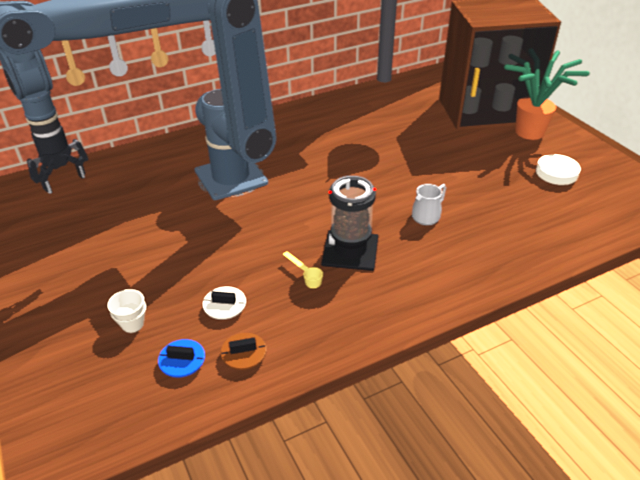

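View pics/top0.png

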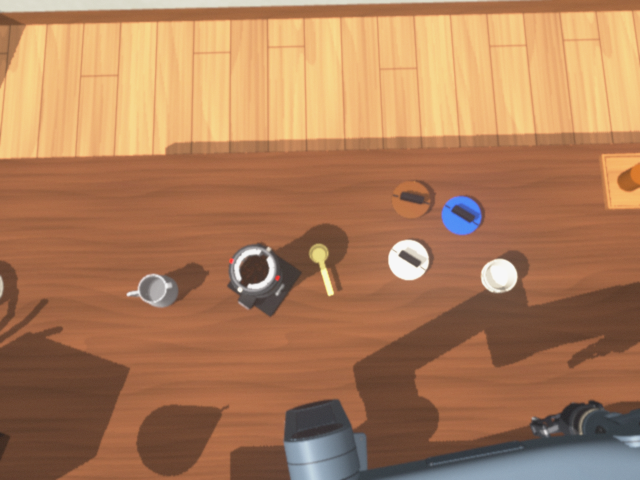

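The scene and top views show the white lid (top image: (409,260), bar pointing down-right) and the dispenser collar at about (255,271). The scoop is at (319,253), the cups at (499,276) and the jug at (157,290). Next I'll measure the lid and zoom in on the collar.

```bash
cat > h.py <<'E'
import numpy as np, cv2
from workcell import sensors, viewer
def ray(name,px,cal=None):
    c=cal or viewer.get_calibration(name); R=cv2.Rodrigues(np.array(c["rvec"]))[0]; t=np.array(c["tvec"])
    x=(px[0]-c["cx"])/c["fx"]; y=(px[1]-c["cy"])/c["fy"]
    if name=="wrist":
        r=np.hypot(x,y); s=np.sin(r)/r if r>1e-9 else 1; d=np.array([x*s,y*s,np.cos(r)])
    else: d=np.array([x,y,1.])
    return -R.T@t, R.T@d
def plane(name,px,z,cal=None):
    o,d=ray(name,px,cal); return (o+d*(z-o[2])/d[2])[:2]
E
python3 - <<'E'
from h import *
im=cv2.imread("pics/top0.png"); hsv=cv2.cvtColor(im,cv2.COLOR_BGR2HSV)
w=((hsv[...,1]<60)&(hsv[...,2]>150)).astype(np.uint8)
n,l,s,c=cv2.connectedComponentsWithStats(w)
for i in range(1,n):
    if s[i,4]>60: print("white",s[i],c[i].round(1))
L=np.zeros((480,640),np.uint8); L[235:285,385:435]=w[235:285,385:435]
cn=max(cv2.findContours(L,cv2.RETR_EXTERNAL,cv2.CHAIN_APPROX_NONE)[0],key=cv2.contourArea)
e=cv2.fitEllipse(cv2.convexHull(cn)); print(e,"lid",plane("top",e[0],26))
b=np.zeros_like(L); b[242:280,390:430]=(im.max(2)<70)[242:280,390:430]
cn=max(cv2.findContours(b,cv2.RETR_EXTERNAL,cv2.CHAIN_APPROX_NONE)[0],key=cv2.contourArea)
r=cv2.minAreaRect(cn);p=cv2.boxPoints(r);print(r)
p=np.array([plane("top",q,56) for q in p]);print("bar",p.round(0),p.mean(0))
r=((hsv[...,1]>170)&((hsv[...,0]<6)|(hsv[...,0]>174))&(hsv[...,2]>130)).astype(np.uint8); r[:235]=0;r[310:]=0;r[:,:215]=0;r[:,300:]=0
n,l,s,c=cv2.connectedComponentsWithStats(r)
for i in range(1,n):
    if s[i,4]>2: print("red",s[i,4],c[i],plane("top",c[i],222))
print("dispenser approx",plane("top",(255,271),222))
cv2.imwrite("pics/c.png",cv2.resize(im[230:320,205:325],None,fx=6,fy=6,interpolation=cv2.INTER_CUBIC))
E
```

```text
white [   0    0  491   12 3335] [176.1   3.7]
white [ 388  240   41   40 1140] [408.  259.6]
white [231 247  45  46 744] [253.5 269. ]
white [481 258  36  35 989] [498.7 275.6]
white [322 270  11  25  96] [327.  282.1]
white [127 274  45  33 574] [153.9 290.2]
white [618 436  22  12 170] [631.6 440.8]
white [ 285  438   53   42 1672] [310.4 460. ]
white [ 411  451  229   29 4424] [554.1 467.7]
((408.23870849609375, 259.4565124511719), (39.98827362060547, 40.80717849731445), 106.52849578857422) lid [ 548.50632128 -228.78619699]Traceback (most recent call last):
  File "<stdin>", line 11, in <module>
ValueError: max() iterable argument is empty
```

Run:
```python
from h import *
im=cv2.imread("pics/top0.png"); hsv=cv2.cvtColor(im,cv2.COLOR_BGR2HSV)
print(im[260,400:420].max(1))
b=np.zeros((480,640),np.uint8); b[242:278,391:427]=((im.max(2)<120)&(hsv[...,1]<90))[242:278,391:427]
cn=max(cv2.findContours(b,cv2.RETR_EXTERNAL,cv2.CHAIN_APPROX_NONE)[0],key=cv2.contourArea)
r=cv2.minAreaRect(cn);p=cv2.boxPoints(r);print(r)
p=np.array([plane("top",q,56) for q in p]);print("bar",p.round(0),p.mean(0))
r=((hsv[...,1]>170)&((hsv[...,0]<4)|(hsv[...,0]>174))&(hsv[...,2]>130)).astype(np.uint8); r[:235]=0;r[310:]=0;r[:,:215]=0;r[:,300:]=0
n,l,s,c=cv2.connectedComponentsWithStats(r)
for i in range(1,n):
    if s[i,4]>2: print("red",s[i,4],c[i],plane("top",c[i],222))
print("dispenser approx",plane("top",(255,271),222))
cv2.imwrite("pics/c.png",cv2.resize(im[230:320,205:325],None,fx=6,fy=6,interpolation=cv2.INTER_CUBIC))
```

```text
[247 247 247 245 234 194 138 102  91  92  91  92  90  90  91  90  88 100
 119 148]
((409.5440979003906, 258.42645263671875), (21.951818466186523, 6.002449989318848), 30.963756561279297)
bar [[ 556. -199.]
 [ 570. -208.]
 [ 538. -257.]
 [ 524. -248.]] [ 546.87019602 -227.75790234]
red 6 [230.5 260.5] [528.69132284 223.71102556]
red 12 [277.25       277.58333333] [484.9738716 113.0883384]
dispenser approx [502.02756916 165.58223012]
```

View pics/c.png

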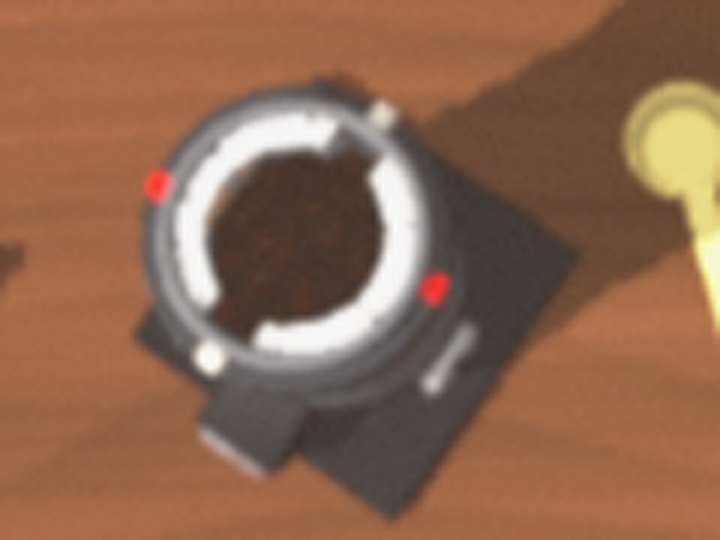

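The collar zoom gives the mark midpoint at top px (254.4,269.4). The dispenser's +x points to the upper-right white mark, about −36° in world, and the red mark is 76° clockwise of it, as specified. The lid is at about (547,−228) with its bar at about 57°. I'll move above it.

```bash
python3 -m handwheel '[1,0.385,0.271,-0.03,0,0,0.68, 1,0.385,0.271,-0.03,0,0,0.68, 1,0.385,0.271,-0.03,0,0,0.68, 1,0.385,0.271,-0.03,0,0,0.68, 1,0.385,0.271,-0.03,0,0,0.68, 1,0.385,0.271,-0.03,0,0,0.68, 1,0.385,0.271,-0.03,0,0,0.68, 1,0.385,0.271,-0.03,0,0,0.68, 1,0.385,0.271,-0.03,0,0,0.68, 1,0.385,0.271,-0.03,0,0,0.68, 1,0.385,0.271,-0.03,0,0,0.68, 1,0.385,0.271,-0.03,0,0,0.68, 1,0.385,0.271,-0.03,0,0,0.68, 1,0.385,0.271,-0.03,0,0,0.68, 1,0.385,0.271,-0.03,0,0,0.68, 1,0.385,0.271,-0.03,0,0,0.68]'
python3 - <<'E'
from h import *
for n,p in(("+x",(268.8,249.2)),("-x",(239.8,289.5)),("c",(254.4,269.4)),("scoop",(319,253)),("jug",(157,290)),("cup",(499,276))): print(n,plane("top",p,222 if len(n)<3 else 60))
print(viewer.get_calibration("wrist"))
cv2.imwrite("pics/w1.png",viewer.snapshot("wrist")[:,:,::-1])
E
```

```text
time_s: 1.43
ee_pos: [545.9, -229.6, 201.5]
orientation: [-3.141, 0.001, 0.992]
ft_force: [-0.7, -0.3, -0.6]
grip_width: 85.4
grip_force: 0.0
+x [553.48725692 132.58613136]
-x [459.1765025  201.40166103]
c [505.88015869 166.99533032]
scoop [567.44644571  15.0863034 ]
jug [479.57191923 446.88346627]
cup [ 492.60639367 -462.8196932 ]
{'fx': 371.64829954431775, 'fy': 371.64829954431775, 'cx': 321.18444181930147, 'cy': 246.54941858795783, 'rvec': array([-2.76229009,  0.82416389,  0.11174801]), 'tvec': array([-582.39133375,   76.07089975,  378.05057779])}
```

View pics/w1.png

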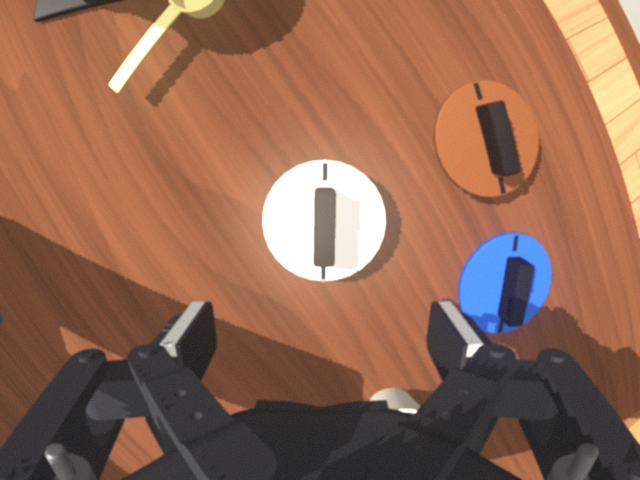

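The wrist view shows the white lid's disc centred near (324,220), with stripes at (325,172) and (323,271). Next I'll compute its exact pose.

Run:
```python
from h import *
im=cv2.imread("pics/w1.png"); hsv=cv2.cvtColor(im,cv2.COLOR_BGR2HSV)
w=((hsv[...,1]<60)&(hsv[...,2]>150)).astype(np.uint8); w[:150]=0;w[290:]=0;w[:,:250]=0;w[:,400:]=0
cn=max(cv2.findContours(w,cv2.RETR_EXTERNAL,cv2.CHAIN_APPROX_NONE)[0],key=cv2.contourArea)
h=cv2.convexHull(cn)[:,0]; P=np.array([plane("wrist",p,26) for p in h],np.float32); print(cv2.minEnclosingCircle(P),cv2.fitEllipse(P))
d=((im.max(2)<110)).astype(np.uint8); d[:160]=0;d[280:]=0;d[:,:310]=0;d[:,340:]=0
n,l,s,c=cv2.connectedComponentsWithStats(d)
for i in range(1,n):
    if s[i,4]>8: print(s[i],c[i],plane("wrist",c[i],26),plane("wrist",c[i],56))
a=[plane("wrist",p,26) for p in((325,172),(323,271))]; print(a,np.degrees(np.arctan2(*(a[0]-a[1])[::-1])))
```

```text
((548.5432739257812, -229.88815307617188), 55.03508758544922) ((548.4447631835938, -229.800537109375), (109.2352294921875, 109.5955581665039), 9.545141220092773)
[array([ 573.30334408, -193.89561336]), array([ 523.22947202, -267.35634977])] 55.72004187472353
```

```bash
python3 -m handwheel '[1,0.002,-0.001,-0.04,0,0,-0.01, 1,0.002,-0.001,-0.08,0,0,-0.01, 1,0.002,-0.001,-0.12,0,0,-0.01, 1,0.002,-0.001,-0.15,0,0,-0.01, 1,0.002,-0.001,-0.165,0,0,-0.01, 1,0.002,-0.001,-0.171,0,0,-0.01, 1,0.002,-0.001,-0.171,0,0,-0.01, 1,0.002,-0.001,-0.171,0,0,-0.01]'
```

```text
time_s: 2.15
ee_pos: [549.3, -230.4, 31.6]
orientation: [3.14, -0.0, 0.983]
ft_force: [-0.1, -0.1, 0.8]
grip_width: 85.4
grip_force: 0.0
```

Position is within 1 mm of the goal. I'll close the fingers.

```bash
python3 -m handwheel '[0,0,0,-0.001,0,0,0, 0,0,0,-0.001,0,0,0, 0,0,0,-0.001,0,0,0, 0,0,0,-0.001,0,0,0, 0,0,0,-0.001,0,0,0, 0,0,0,-0.001,0,0,0, 0,0,0,-0.001,0,0,0, 0,0,0,-0.001,0,0,0, 0,0,0,-0.001,0,0,0, 0,0,0,-0.001,0,0,0, 0,0,0,-0.001,0,0,0, 0,0,0,-0.001,0,0,0]'
```

```text
time_s: 3.15
ee_pos: [549.4, -229.5, 29.9]
orientation: [3.141, -0.0, 0.984]
ft_force: [-0.8, 0.8, 5.5]
grip_width: 17.0
grip_force: 59.6
```

```bash
python3 -m handwheel '[0,0,0,0.03,0,0,0, 0,0,0,0.07,0,0,0, 0,0,0,0.11,0,0,0, 0,0,0,0.15,0,0,0, 0,0,0,0.19,0,0,0, 0,0,0,0.23,0,0,0, 0,-0.005,0.02,0.25,0,0,0.1, 0,-0.01,0.055,0.25,0,0,0.22, 0,-0.012,0.09,0.25,0,0,0.34, 0,-0.014,0.125,0.25,0,0,0.46, 0,-0.017,0.16,0.25,0,0,0.58, 0,-0.02,0.195,0.25,0,0,0.70, 0,-0.023,0.23,0.25,0,0,0.82, 0,-0.026,0.265,0.25,0,0,0.94, 0,-0.03,0.3,0.25,0,0,1.06, 0,-0.034,0.335,0.25,0,0,1.18, 0,-0.038,0.365,0.25,0,0,1.30, 0,-0.043,0.385,0.25,0,0,1.42, 0,-0.043,0.397,0.25,0,0,1.53, 0,-0.043,0.397,0.25,0,0,1.53]'
python3 -m handwheel '[0,0,0,0,0,0,0, 0,0,0,0,0,0,0, 0,0,0,0,0,0,0]'
python3 - <<'E'
from h import *
for n in("wrist","top"): cv2.imwrite(f"pics/{n}2.png",viewer.snapshot(n)[:,:,::-1])
E
```

```text
time_s: 4.82
ee_pos: [505.1, 170.1, 277.7]
orientation: [-3.14, -0.003, 2.52]
ft_force: [-0.3, 0.4, -0.5]
grip_width: 16.8
grip_force: 59.0
time_s: 5.07
ee_pos: [506.1, 166.7, 278.8]
orientation: [-3.141, -0.0, 2.511]
ft_force: [-0.4, -0.5, -0.9]
grip_width: 16.9
grip_force: 59.0
```

View pics/wrist2.png

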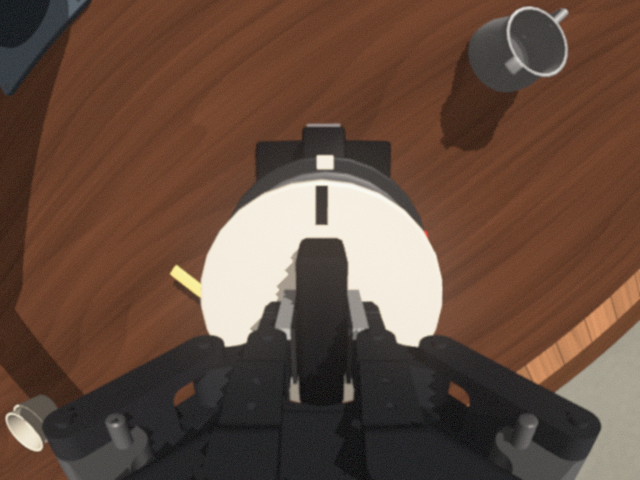

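In the wrist view the lid sits level over the collar. The white mark is at (325,162) and the lid stripe at (322,205). Next I'll measure the lid-to-collar offset.

Run:
```python
from h import *
im=cv2.imread("pics/wrist2.png"); hsv=cv2.cvtColor(im,cv2.COLOR_BGR2HSV)
w=((hsv[...,1]<60)&(hsv[...,2]>170)).astype(np.uint8); w[:150]=0;w[320:]=0;w[:,:195]=0;w[:,450:]=0
n,l,s,c=cv2.connectedComponentsWithStats(w)
for i in range(1,n):
    if s[i,4]>50: print(s[i],c[i])
big=1+s[1:,4].argmax()
cn=cv2.findContours((l==big).astype(np.uint8),cv2.RETR_EXTERNAL,cv2.CHAIN_APPROX_NONE)[0][0]
h=cv2.convexHull(cn)[:,0]; h=h[(h[:,1]<315)&(h[:,1]>172)]
P=np.array([plane("wrist",p,274.5) for p in h]); A=np.c_[2*P,np.ones(len(P))]; x=np.linalg.lstsq(A,(P**2).sum(1),rcond=None)[0]
print("lid c",x[:2],"r",np.sqrt(x[2]+x[0]**2+x[1]**2))
mk=[i for i in range(1,n) if s[i,4]>50 and c[i][1]<175]
for i in mk:
  for z in(220,225): m=plane("wrist",c[i],z);v=m-[505.9,167.0];print("mark",z,m,np.hypot(*v),np.degrees(np.arctan2(v[1],v[0])))
d=(im.max(2)<90).astype(np.uint8); d[:182]=0;d[228:]=0;d[:,:305]=0;d[:,340:]=0
M=cv2.moments(d,True); q=(M['m10']/M['m00'],M['m01']/M['m00']); S=plane("wrist",q,274.5); v=S-x[:2]; print("stripe",q,S,np.degrees(np.arctan2(v[1],v[0])))
```

```text
[317 155  17  15 234] [324.91880342 161.61111111]
[  201   179   242   141 21619] [321.62121282 252.17308849]
lid c [505.83160605 166.13096948] r 53.92818288014825
mark 220 [459.44681146 202.51220399] 58.47234695016452 142.60306735427352
mark 225 [459.26153798 202.58789602] 58.66553062314986 142.6542335824738
stripe (321.2832861189802, 204.5184135977337) [470.45975769 192.0449873 ] 143.77286070675194
```

```bash
python3 -m handwheel '[0,0,0.001,-0.01,0,0,0, 0,0,0.001,-0.02,0,0,0, 0,0,0.001,-0.026,0,0,0, 0,0,0.001,-0.03,0,0,0, 0,0,0.001,-0.033,0,0,0, 0,0,0.001,-0.036,0,0,0, 0,0,0.001,-0.039,0,0,0, 0,0,0.001,-0.040,0,0,0, 0,0,0.001,-0.040,0,0,0]'
```

```text
time_s: 5.92
ee_pos: [506.0, 168.7, 239.1]
orientation: [-3.141, -0.0, 2.514]
ft_force: [1.2, 0.4, -2.1]
grip_width: 16.8
grip_force: 59.0
```

The lid origin is at about 209 mm, well below the 216 mm that would mean it was stuck on the flange, and the force is low. The lugs are in the gaps, so I'll press down.

```bash
python3 -m handwheel '[0,0,0,-0.002,0,0,0, 0,0,0,-0.004,0,0,0, 0,0,0,-0.006,0,0,0, 0,0,0,-0.007,0,0,0, 0,0,0,-0.008,0,0,0, 0,0,0,-0.008,0,0,0, 0,0,0,-0.008,0,0,0]'
```

```text
time_s: 6.5
ee_pos: [506.4, 168.7, 232.0]
orientation: [3.141, 0.001, 2.514]
ft_force: [-0.5, -0.4, 4.6]
grip_width: 16.5
grip_force: 59.7
```

```bash
python3 -m handwheel '[0,0,0,-0.001,0,0,0, 0,0,0,-0.0015,0,0,0, 0,0,0,-0.0015,0,0,0, 0,0,0,-0.0015,0,0,0]'
```

```text
time_s: 6.83
ee_pos: [506.4, 168.7, 231.9]
orientation: [3.14, 0.002, 2.514]
ft_force: [-2.8, -0.6, 8.4]
grip_width: 16.9
grip_force: 60.3
```

Fully down: z has stopped and the force is rising. Now I'll twist clockwise by 38°.

```bash
python3 -m handwheel '[0,0,0,0,0,0,-0.05, 0,0,0,0,0,0,-0.11, 0,0,0,0,0,0,-0.17, 0,0,0,0,0,0,-0.23, 0,0,0,0,0,0,-0.29, 0,0,0,0,0,0,-0.35, 0,0,0,0,0,0,-0.41, 0,0,0,0,0,0,-0.47, 0,0,0,0,0,0,-0.53, 0,0,0,0,0,0,-0.59, 0,0,0,0,0,0,-0.64, 0,0,0,0,0,0,-0.665, 0,0,0,0,0,0,-0.665, 0,0,0,0,0,0,-0.665, 0,0,0,0,0,0,-0.665]'
python3 - <<'E'
from h import *
print(sensors.sense()["wrist_torque"])
cv2.imwrite("pics/w3.png",viewer.snapshot("wrist")[:,:,::-1])
E
```

```text
time_s: 8.08
ee_pos: [507.1, 168.5, 231.9]
orientation: [3.138, 0.001, 1.849]
ft_force: [-0.2, -1.7, 8.7]
grip_width: 17.2
grip_force: 60.3
[-0.14457269  0.17382681  0.07006367]
```

View pics/w3.png

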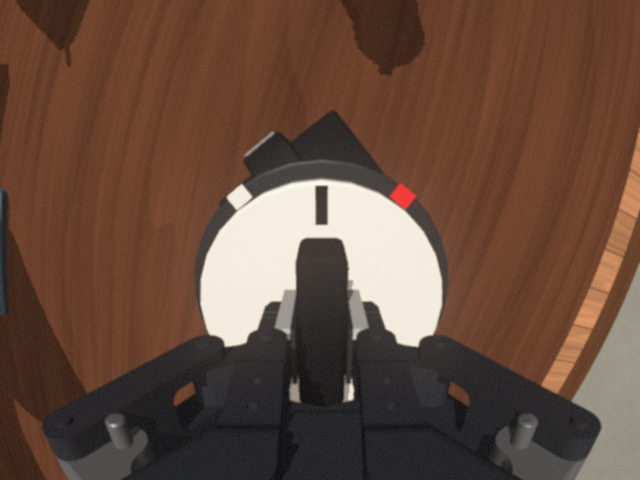

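The picture shows the lid stripe at (321,205), exactly midway between the white mark (239,196) and the red mark (403,196). The lid is still gripped and the downward force is steady, so I'm handing the job in.

```bash
python3 -c "
from workcell import workorder; print(workorder.finish_job())"
```

```text
the job is handed in; nothing more can be done
None
```

The job is handed in: the lid is still gripped, fully pressed down and held half-way (38°) between the open and lock marks, and nothing touched the cups, jug or scoop; the hand-in returned no verdict.

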